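Find and press the concealed battery-door catch

TASK

The grey instrument with blue end bumpers lies face down on the bench with its back panel up. Feel lightly along the flat grey strip beside the battery door with a fingertip to find the recessed catch plate, which may be anywhere along that strip, and press the plate fully home so that the battery door springs ajar and stays ajar. Press only: do not lean hard on the instrument, and leave the screwdriver, the battery pack and the jar lying where they are.

Things in the scene. Friction and masses are not known exactly. Their poses are not given: they have to be found in the camera images.
- case: Grey instrument, 180 x 350 mm, fixed to the bench. Origin: centre of its underside, on the bench; z up. y along its length: blue end bumpers at |y| 75 to 175 mm, tops 64 mm up. Between them the flat panel, 60 mm above the bench: catch strip at x -76 to -3 mm, battery door at x 6 to 76 mm.
- panel_center (a point): Centre of the visible flat catch strip (73 mm across x, 150 mm along y), on its surface, 60 mm above the bench; axes as the case. The square catch plate (see joint catch) is centred across the strip; its centre lies anywhere from -45 to +45 mm along y from here, different at each start and not reported.
- catch (a joint): Travel of the catch plate, m: 0 at start, 0.006 home. Plate 50 x 50 mm, sides along the case's x and y, slightly darker grey, in a 52 x 52 mm opening, face 2 mm below the panel (8 mm when home). Moves straight down against 4 to 6 N of friction, no spring, stays where left. A fingertip overlapping the opening's edge rests on the rigid panel and cannot press it.
- door (a joint): Angle of the battery door (flat grey flap, 70 x 140 mm, orange inside), rad: 0 shut and flush, 0.2 ajar with the catch home. Hinged along its edge next to the strip; its far edge (case +x) rises about 14 mm. Linked to the catch: 33.3 rad per metre of catch travel, so pushing the door down pushes the catch back out.
- driver: Screwdriver with yellow handle, 180 mm long, lying on the bench beyond the door side of the case, roughly along the case's y. Leave alone.
- pack: Green battery pack, 68 x 36 x 22 mm, lying on the bench beyond one end of the case. Origin: centre of its underside. Leave alone.
- jar: Small amber jar with black cap, diameter 42 mm, 48 mm high, standing on the bench beyond the other end of the case. Origin: centre of its underside. Leave alone.

How it is judged:
At the end, for the whole second after the job is handed in: The catch is pressed in by more than 5 of its 6 mm, the battery door stands ajar by more than 0.15 rad, and screwdriver, pack and jar are within 15 mm of where they started (value of joint catch above 0.005 m and value of joint door above 0.15 rad and not (distance of any of driver, pack, jar from where it was at the start of the episode above 0.015 m)); the robot touches nothing.
It fails at once if screwdriver, battery pack or jar lifted, carried or pushed more than 15 mm (distance of any of driver, pack, jar from where it was at the start of the episode above 0.015 m).
It fails at once if the fingers lean on something with more than 60 N (contact force between the fingers and anything else above 60 N).
It also fails if it takes over 48 s, if anything falls off the work surface, if the arm or the gripper's body presses on something with over 40 N, if the wrist force passes 120 N, or if a joint passes its speed limit or range.

ROBOT

A 6-joint arm with a two-finger parallel gripper is mounted at the origin on the work surface. World frame = base frame: x ahead of the robot, y to its left, z up, the work surface at z = 0. Lengths are in m, angles in rad, forces in N, time in s.
With the tool pointing down it reaches from about 0.425 to 0.95 m from the base axis. Payload 3.5 kg.
Tool frame: the origin (TCP) lies on the centre line of the jaws, within the pads' length; the fingertips stand ahead of it and the grasp point (between the pads) lies 11 mm behind it (tips_ahead is the z of the fingertips in the tool frame, in m); z points along the fingers, y is the direction in which the jaws open and shut (so a half turn about z gives the same grasp; the last joint's range is limited). The gripper opens to 85 mm and grips with 20 to 120 N. Pads are 22 mm wide; open, the fingers measure 114 mm over their backs; the gripper's body (76 mm by 85 mm) begins 54 mm behind the grasp point. The pads swing forward as they close: fully open they stand 13 mm farther back than shut.
Start: joints at [-1.273, 0.286, 1.577, -0, 1.279, -0.15], TCP at [0.292, -0.608, 0.239] pointing down, gripper open.
Joint ranges: [-2.77, 2.77], [-0.9, 2.22], [0.21, 2.48], [-1.53, 4.67], [0.24, 2.81], [-2.84, 2.84]. Speed limits (rad/s): [2.79, 2.79, 3.14, 3.14, 3.14, 3.14].

INTERFACE

Orientations are given as a unit quaternion [x, y, z, w].
In Python, from plant import * gives the robot as it stands. The module is installed in compiled form; this text tells all that it offers.
- The arm moves only by the tool move_arm, never from a script. Its arguments are lists of equal length, an entry for each row: "linear": the shift along the world's x, y, z in m, a list of three; "twist": the turn, a rotation vector about the world's x, y, z in degrees, a list of three. A call has 1 to 20 rows; each row shifts and turns the pose as measured when the row begins; what a row does not reach is not made up. A row lasts 1/12 s, in which the tool goes at most 41.7 mm and 7.16 degrees, less where a joint would pass 70% of its speed; a pose out of reach is approached as far as the arm can. A call is refused whole if a number of a shift passes 0.0417 or a number of a turn 7.16, either way. A call with a gripper value outside its range is refused whole. "grip" is the opening, from 0 (shut) to 1 (fully open), set as the call begins (left out, the last holds). The fingers move at their own pace and stop on an object; "force" is the grip in N (left out, the last holds). Time passes only in rows, so rows that do not move let the fingers close. It gives the time, the measured TCP pose, the force and the opening at its end, in the units of the state.
- get_state(): the state, without advancing time (a new reading comes with each control period).
- read_camera(name): name is "scene" or "top"; returns a dict with "img" (420x560x3 uint8, blue, green, red), "depth" (420x560 float32, m along the optical axis (not along the pixel's ray), 0 where there is no reading), "fx", "fy", "cx", "cy" (pixels), "dist" ([k1, k2, p1, p2, k3] as OpenCV has them; the pictures are not rectified), "rvec" (rotation vector, rad) and "tvec" (3), from world to camera coordinates, as OpenCV has them. Camera axes: x right, y down, z forward; pixel columns grow to the right and rows downward; lengths in m; the calibration is good to about 2 mm. A picture is of the moment at which its call begins.
- sign_off(): hands the job in, once; it reports no verdict.
The state is a dict: "time": time; "qpos": joint angles; "dq": joint speeds; "joint_efforts": joint torques, N m; "eef_pos": TCP position; "tcp_rot": TCP orientation; "contact_force": force on the tool from outside, world axes, zero at the start; "wrist_torque": the same for the moment, N m; "opening": opening from 0.0 (shut) to 1.0 (fully open).
Only numpy, scipy, OpenCV 4.12 (cv2) and the standard library are available. Lean on these libraries where they do the work, as an engineer would, in place of code of your own. Each camera call takes 0.05 s, during which the arm holds its last target.

## Working session

There is one attempt and no reset: what is moved stays moved. The work goes in short steps, Python scripts to look and compute and a tool call to move; the robot and the scene stay as the last step left them, time stands still between calls to the robot, and variables do not carry over. Pictures are saved under pics/ and viewed, and the job is handed in when it is done.

Besides the shell and the picture viewer there is one more tool, called after "Emit:" as a command line: name --argument value ..., lists and objects as JSON in quotes. move_arm: Moves the arm, as the interface text tells. Its arguments: {"type":"object","properties":{"linear":{"type":"array","items":{"type":"array","items":{"type":"number"}}},"twist":{"type":"array","items":{"type":"array","items":{"type":"number"}}},"grip":{"type":"number"},"force":{"type":"number"}},"required":["linear","twist"]}

```bash
mkdir -p pics
python3 - <<'E'
from plant import *
import cv2, numpy as np
s=get_state();print(s)
for n in("top","scene"):
    c=read_camera(n);cv2.imwrite(f"pics/{n}0.png",c["img"]);np.savez(f"{n}0.npz",**c)
    print(n,c["fx"],c["fy"],c["cx"],c["cy"],c["dist"],c["rvec"],c["tvec"])
E
```

```text
{'time': 0.0, 'qpos': array([-1.27299221e+00,  2.87188924e-01,  1.57820340e+00,  1.90305474e-05,
        1.27860823e+00, -1.49994835e-01]), 'dq': array([-0.00200909,  0.00052859,  0.00111323,  0.00108084, -0.00036993,
       -0.00058927]), 'joint_efforts': array([ 6.83427015e-05, -4.05977619e+01, -2.92628396e+01, -1.26964374e-04,
        5.87062910e-03, -3.32806422e-07]), 'eef_pos': array([ 0.29210391, -0.60780104,  0.23791736]), 'tcp_rot': array([ 9.75038955e-01,  2.22030597e-01, -7.98128860e-05, -1.20133853e-03]), 'contact_force': array([-0.35813101,  0.20173148,  0.17745529]), 'wrist_torque': array([ 0.02143446, -0.01285352,  0.01090391]), 'opening': 0.9979659903480554}
top 546.6617057047036 546.6617057047036 284.89623393196604 214.1799996513343 [-0.02685036  0.          0.          0.          0.        ] [ 2.07174953 -2.13949878  0.23668458] [0.06756917 0.61458089 1.08414799]
scene 433.4674206535951 433.4674206535951 283.1159709089578 209.23653248151095 [-0.1372487  0.         0.         0.         0.       ] [ 1.82543069  1.38070965 -0.7346335 ] [-0.20406263 -0.25625754  1.43537898]
```

View pics/top0.png

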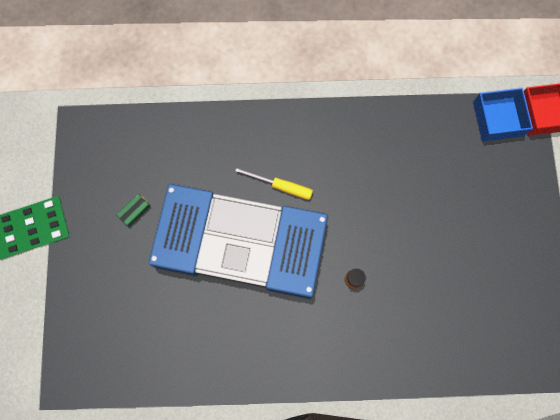

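View pics/scene0.png

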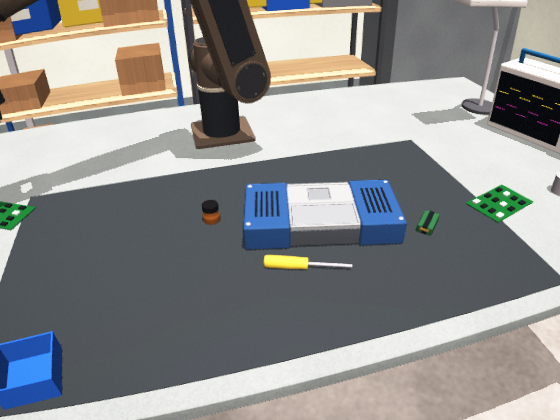

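The top picture shows the case centred near (240,240), with the door at about (244,220). A darker square plate is visible in the strip at about (236,258). The jar is at (356,278), the driver at (275,184) and the pack at (133,210). Next I'll measure the case and plate.

```bash
cat > h.py <<'E'
import cv2, numpy as np
def ray(c,uv,z):
    K=np.array([[c["fx"],0,c["cx"]],[0,c["fy"],c["cy"]],[0,0,1]],float)
    p=cv2.undistortPoints(np.array(uv,float).reshape(-1,1,2),K,c["dist"]).reshape(-1,2)
    R=cv2.Rodrigues(np.array(c["rvec"]))[0];o=-R.T@np.array(c["tvec"]).ravel()
    d=np.c_[p,np.ones(len(p))]@R
    return o+d*((z-o[2])/d[:,2])[:,None]
E
python3 - <<'E'
from h import *
for n in("top","scene"):
    c=dict(np.load(n+"0.npz"));img=c["img"];h=cv2.cvtColor(img,cv2.COLOR_BGR2HSV)
    m=cv2.inRange(h,(100,120,50),(125,255,255))
    ct=[k for k in cv2.findContours(m,0,2)[0] if cv2.contourArea(k)>1000]
    for k in ct:
        r=cv2.minAreaRect(k);print(n,"blue",r); 
        if n=="top":print(ray(c,cv2.boxPoints(r),.064).round(4))
    if n=="top":
        print(img[258,200:275:2].mean(1).round()); print(img[235:290,236].mean(1).round())
        cv2.imwrite("pics/z0.png",cv2.resize(img[175:305,145:335],None,fx=4,fy=4,interpolation=2))
    else: cv2.imwrite("pics/z1.png",cv2.resize(img[170:260,235:415],None,fx=4,fy=4,interpolation=2))
E
```

```text
top blue ((296.76922607421875, 251.65386962890625), (47.26398849487305, 85.70275115966797), 11.309932708740234)
[[ 0.4612  0.0932  0.064 ]
 [ 0.6376  0.0532  0.064 ]
 [ 0.6142 -0.0441  0.064 ]
 [ 0.4393 -0.0011  0.064 ]]
top blue ((180.26849365234375, 228.6429901123047), (48.84375, 84.79731750488281), 11.449337005615234)
[[0.5177 0.3355 0.064 ]
 [0.696  0.3033 0.064 ]
 [0.671  0.2005 0.064 ]
 [0.4945 0.2359 0.064 ]]
top blue ((502.4077453613281, 114.26155853271484), (48.24951171875, 55.567562103271484), 82.87498474121094)
[[ 0.8797 -0.3789  0.064 ]
 [ 0.893  -0.5056  0.064 ]
 [ 0.7788 -0.5036  0.064 ]
 [ 0.7664 -0.3796  0.064 ]]
[237. 237. 236. 235. 236. 236. 236. 237. 236. 236. 236. 220. 190. 212.
 213. 213. 212. 213. 213. 212. 214. 213. 215. 212. 197. 237. 237. 237.
 237. 236. 237. 237. 236. 237. 237. 236. 123. 150.]
[168. 207. 235. 220. 166. 224. 236. 237. 237. 227. 178. 181. 213. 211.
 213. 212. 210. 214. 213. 213. 212. 213. 213. 213. 213. 215. 213. 212.
 214. 213. 212. 213. 215. 215. 191. 182. 236. 237. 237. 237. 219. 153.
 214. 236. 227. 154.  55.  69.  76.  74.  73.  77.  95. 118. 117.]
scene blue ((30.5, 370.0), (78.0, 61.0), 90.0)
scene blue ((265.5229187011719, 215.5952911376953), (65.33631134033203, 46.27347946166992), 87.79740142822266)
scene blue ((378.9189453125, 211.01351928710938), (69.04757690429688, 49.81288528442383), 80.53767395019531)
```

View pics/z0.png

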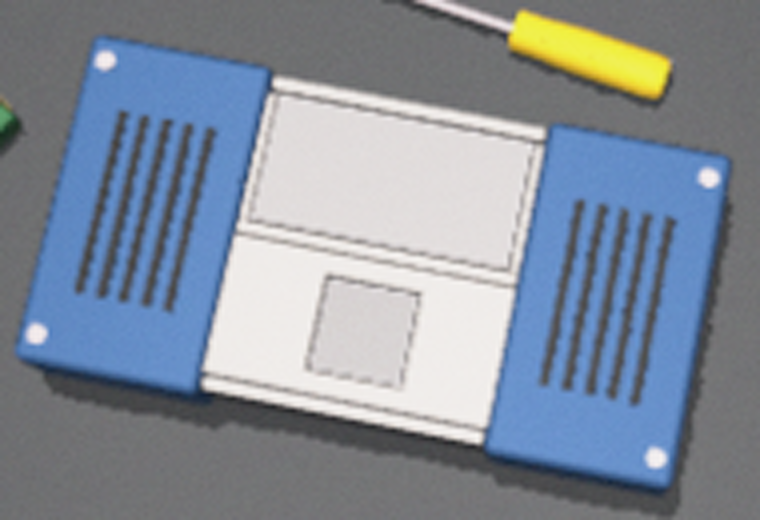

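View pics/z1.png

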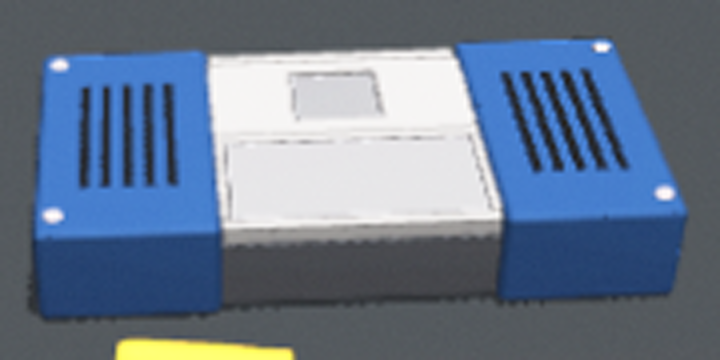

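Both views show the plate clearly. In the top zoom its corners are (328,276), (420,293), (402,385) and (307,370), in the scene zoom (289,73), (378,71), (383,117) and (295,116). I'll cast these as rays and compare the two views.

Run:
```python
from h import *
t=dict(np.load("top0.npz"));s=dict(np.load("scene0.npz"))
f=lambda a,ox,oy:(np.array(a,float)+.5)/4-.5+[ox,oy]
P=ray(t,f([(328,276),(420,293),(402,385),(307,370)],145,175),.059)
Q=ray(s,f([(289,73),(378,71),(383,117),(295,116)],235,170),.059)
D=ray(t,f([(275,94),(537,142),(512,270),(248,221)],145,175),.06)
S=ray(t,f([(102,61),(708,178),(655,457),(36,333)],145,175),.064)
for n,X in(("plate top",P),("plate scene",Q),("door",D),("screws",S)):
    print(n,X.round(4).tolist(),"c",X.mean(0).round(4),"sides",np.linalg.norm(np.roll(X,-1,0)-X,axis=1).round(4))
y=(S[0]+S[3]-S[1]-S[2])[:2];y/=np.linalg.norm(y);x=np.array([y[1],-y[0]]);print("xaxis",x,"yaw",np.degrees(np.arctan2(x[1],x[0])))
C=S.mean(0)[:2]
for n,X in(("plate top",P),("plate scene",Q),("door",D)):
    d=X.mean(0)[:2]-C;print(n,"in case",d@x,d@y)
for n,c,uv in(("d",t,None),):
    for v,u in((258,236),(270,215),(220,244)):print(c["depth"][v-2:v+3,u-2:u+3].mean())
from scipy.spatial.transform import Rotation as R
print(R.from_quat([9.75038955e-01,2.22030597e-01,-8e-5,-1.2e-3]).as_matrix().round(3))
from plant import *
```

```text
plate top [[0.5591, 0.1721, 0.059], [0.5485, 0.1239, 0.059], [0.5005, 0.1342, 0.059], [0.5099, 0.1835, 0.059]] c [0.5295 0.1534 0.059 ] sides [0.0493 0.0491 0.0502 0.0505]
plate scene [[0.4984, 0.1354, 0.059], [0.5116, 0.1871, 0.059], [0.5588, 0.1727, 0.059], [0.5433, 0.1245, 0.059]] c [0.528  0.1549 0.059 ] sides [0.0533 0.0493 0.0506 0.0461]
door [[0.6584, 0.1995, 0.06], [0.6275, 0.0602, 0.06], [0.559, 0.0754, 0.06], [0.5897, 0.214, 0.06]] c [0.6086 0.1373 0.06  ] sides [0.1426 0.0702 0.1419 0.0702]
screws [[0.6786, 0.2915, 0.064], [0.6042, -0.0294, 0.064], [0.4587, 0.0046, 0.064], [0.533, 0.3239, 0.064]] c [0.5686 0.1477 0.064 ] sides [0.3295 0.1494 0.3279 0.1492]
xaxis [ 0.97407361 -0.22623131] yaw -13.07529412123617
plate top in case -0.039402916549679666 -0.003232950637663145
plate scene in case -0.04114565637847918 -0.002102316775492596
door in case 0.0413543010643704 -0.0010677949979863686
1.1434128
1.1363733
1.1586876
[[ 0.901  0.433 -0.001]
 [ 0.433 -0.901  0.002]
 [ 0.    -0.002 -1.   ]]
```

The two views agree to within 2 mm: the plate centre is at about (0.529, 0.154). Its sides are 50 mm, and the case offset of x −40 mm matches the strip centre. The case yaw is −13°. I'll close the jaws, move over and turn the tool about −39° to line up with the case.

Run:
```python
import plant
print([n for n in dir(plant) if not n.startswith('__')], getattr(plant,'tips_ahead',None))
```

```text
['Unreachable', 'get_state', 'read_camera', 'sign_off', 'tips_ahead'] 0.008
```

Emit:
move_arm --grip 0 --linear '[[0.009,0.03,0],[0.009,0.03,0],[0.009,0.03,0],[0.009,0.03,0],[0.009,0.03,0],[0.009,0.03,0],[0.009,0.03,0],[0.009,0.03,0],[0.009,0.03,0],[0.009,0.03,0],[0.009,0.03,0],[0.009,0.03,0],[0.009,0.03,0],[0.009,0.03,0],[0.009,0.03,0],[0.009,0.03,0],[0.009,0.03,0],[0.009,0.03,0],[0.009,0.03,0],[0.009,0.03,0]]' --twist '[[0,0,-2],[0,0,-2],[0,0,-2],[0,0,-2],[0,0,-2],[0,0,-2],[0,0,-2],[0,0,-2],[0,0,-2],[0,0,-2],[0,0,-2],[0,0,-2],[0,0,-2],[0,0,-2],[0,0,-2],[0,0,-2],[0,0,-2],[0,0,-2],[0,0,-2],[0,0,-2]]'

```text
time: 1.77
eef_pos: [0.4672, 0.0203, 0.2255]
tcp_rot: [0.989, -0.149, -0.002, -0.008]
contact_force: [1.5, -1.0, 0.7]
opening: -0.0
```

Emit:
move_arm --linear '[[0.012,0.026,-0.012],[0.012,0.026,-0.02],[0.012,0.026,-0.02],[0.012,0.026,-0.02],[0.01,0.022,-0.02],[0,0,-0.015],[0,0,-0.005],[0,0,0],[0,0,0]]' --twist '[[0,0,1],[0,0,1],[0,0,1],[0,0,1],[0,0,0],[0,0,0],[0,0,0],[0,0,0],[0,0,0]]'

```text
time: 2.52
eef_pos: [0.5255, 0.1596, 0.1077]
tcp_rot: [0.994, -0.108, -0.002, -0.008]
contact_force: [-0.0, 0.6, 0.1]
opening: -0.001
```

Run:
```python
from plant import *
from h import *
s=get_state();print(s["time"],s["eef_pos"],s["tcp_rot"],s["contact_force"],s["opening"])
c=read_camera("scene");cv2.imwrite("pics/s1.png",cv2.resize(c["img"][90:270,200:420],None,fx=3.5,fy=3.3,interpolation=2)[:600,:800])
```

```text
2.5167 [0.52548575 0.15956439 0.10767819] [ 0.99409952 -0.10818041 -0.0022954  -0.00760713] [-0.03901611  0.56427729  0.10622721] -0.0006904262491670489
```

View pics/s1.png

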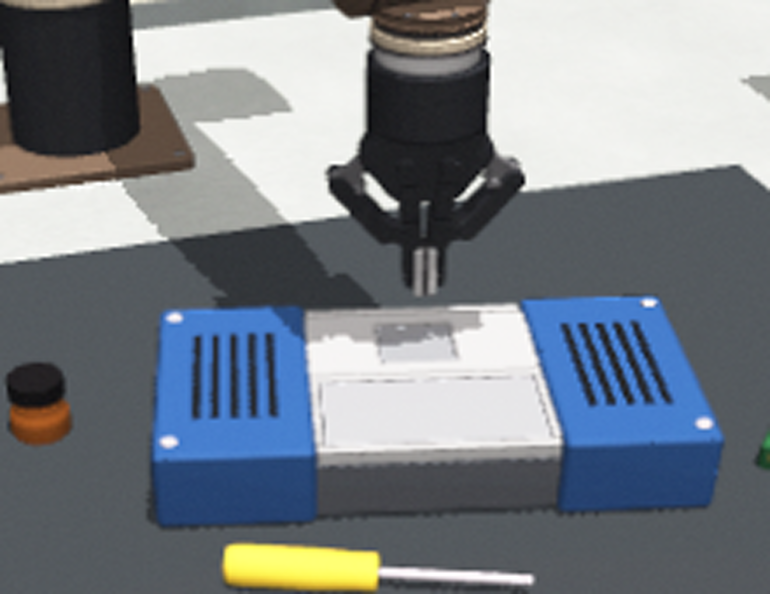

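The closed fingers are aligned and stand clear above the panel. I'll correct x and y, and come down in small steps while watching the force.

Emit:
move_arm --linear '[[0.003,-0.005,-0.005],[0.001,-0.001,-0.006],[0,0,-0.005],[0,0,-0.003],[0,0,0],[0,0,0]]' --twist '[[0,0,0],[0,0,0],[0,0,0],[0,0,0],[0,0,0],[0,0,0]]'

```text
time: 3.07
eef_pos: [0.5327, 0.15, 0.0919]
tcp_rot: [0.994, -0.111, 0.002, -0.008]
contact_force: [0.0, 0.9, -0.9]
opening: 0.0
```

Emit:
move_arm --linear '[[-0.003,0.003,-0.003],[0,0,-0.003],[0,0,-0.003],[0,0,-0.002],[0,0,0],[0,0,0]]' --twist '[[0,0,0],[0,0,0],[0,0,0],[0,0,0],[0,0,0],[0,0,0]]'

```text
time: 3.57
eef_pos: [0.5293, 0.1536, 0.08]
tcp_rot: [0.994, -0.111, 0.002, -0.008]
contact_force: [-0.7, 0.6, -0.9]
opening: 0.001
```

Emit:
move_arm --linear '[[0,0,-0.003],[0,0,-0.003],[0,0,-0.002],[0,0,0],[0,0,0]]' --twist '[[0,0,0],[0,0,0],[0,0,0],[0,0,0],[0,0,0]]'

```text
time: 3.98
eef_pos: [0.5295, 0.1537, 0.0712]
tcp_rot: [0.994, -0.11, 0.002, -0.008]
contact_force: [-0.3, 0.1, -0.8]
opening: -0.0
```

Emit:
move_arm --linear '[[0,0,-0.001],[0,0,-0.001],[0,0,-0.001],[0,0,-0.001],[0,0,0]]' --twist '[[0,0,0],[0,0,0],[0,0,0],[0,0,0],[0,0,0]]'

```text
time: 4.4
eef_pos: [0.5297, 0.1536, 0.067]
tcp_rot: [0.994, -0.111, 0.003, -0.009]
contact_force: [0.1, 0.1, 0.2]
opening: 0.0
```

The tip is at about z 0.059 with no contact, so it is already below the panel surface and inside the opening.

Emit:
move_arm --linear '[[0,0,-0.001],[0,0,-0.001],[0,0,-0.001],[0,0,-0.001],[0,0,0]]' --twist '[[0,0,0],[0,0,0],[0,0,0],[0,0,0],[0,0,0]]'

```text
time: 4.82
eef_pos: [0.53, 0.1537, 0.0646]
tcp_rot: [0.994, -0.11, 0.002, -0.008]
contact_force: [0.1, -0.3, -0.0]
opening: 0.0
```

Emit:
move_arm --linear '[[0,0,-0.002],[0,0,-0.002],[0,0,-0.002]]' --twist '[[0,0,0],[0,0,0],[0,0,0]]'

```text
time: 5.07
eef_pos: [0.5304, 0.1537, 0.0597]
tcp_rot: [0.994, -0.11, 0.002, -0.008]
contact_force: [-6.2, -1.5, 19.7]
opening: 0.0
```

Run:
```python
from plant import *
from h import *
s=get_state();print(s["time"],s["eef_pos"],s["contact_force"])
c=read_camera("scene");cv2.imwrite("pics/s2.png",cv2.resize(c["img"][90:270,200:420],None,fx=3.5,fy=3.3,interpolation=2)[:600,:800])
```

```text
5.0667 [0.53036373 0.15369775 0.05973433] [-6.1925681  -1.54737679 19.6950614 ]
```

View pics/s2.png

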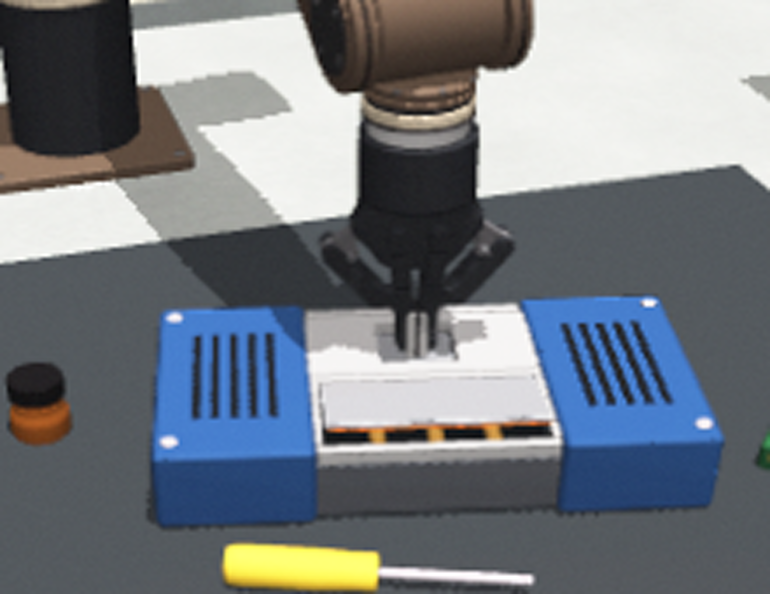

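The door has opened, with the orange inside visible at about (440,430). The tip is at z≈0.052, the home depth, with 20 N, so the plate is against its stop. I'll retract straight up.

Emit:
move_arm --linear '[[0,0,0.004],[0,0,0.006],[0,0,0.01],[0,0,0.015],[0,0,0.02],[0,0,0.02],[0,0,0.02],[0,0,0.02],[-0.015,-0.02,0.01],[-0.015,-0.03,0],[-0.01,-0.03,0],[-0.01,-0.03,0],[0,-0.03,0],[0,-0.03,0],[0,-0.03,0],[0,0,0],[0,0,0]]' --twist '[[0,0,0],[0,0,0],[0,0,0],[0,0,0],[0,0,0],[0,0,0],[0,0,0],[0,0,0],[0,0,0],[0,0,0],[0,0,0],[0,0,0],[0,0,0],[0,0,0],[0,0,0],[0,0,0],[0,0,0]]'

```text
time: 6.53
eef_pos: [0.478, -0.0535, 0.1971]
tcp_rot: [0.994, -0.109, 0.011, -0.008]
contact_force: [-0.6, 0.3, -1.1]
opening: -0.0
```

Run:
```python
from plant import *
from h import *
s=get_state();print(s["time"],s["eef_pos"],s["contact_force"])
c=read_camera("scene");cv2.imwrite("pics/s3.png",cv2.resize(c["img"][170:290,190:450],None,fx=3,fy=3,interpolation=2))
# far door edge height: same pixel column edge, before/after depth-difference in the top view
t=read_camera("top");cv2.imwrite("pics/t3.png",t["img"])
t0=dict(np.load("top0.npz"))
for uv in((236,258),(215,268),(244,203),(246,212),(243,229),(262,210)):
    u,v=uv;p=lambda c:np.median(c["depth"][v-1:v+2,u-1:u+2]);print(uv,"rise mm",round(1000*float(p(t0)-p(t)),1))
for nm,lo,hi in(("driver",(20,150,120),(35,255,255)),("pack",(50,80,30),(85,255,255)),("blk",(5,120,40),(18,255,255))):
    for k,cc in(("before",t0),("after",t)):
        m=cv2.inRange(cv2.cvtColor(cc["img"],40),lo,hi);m[:,:100]=0;m[:90]=0
        if nm=="blk": m[:,:335]=0;m[:,380:]=0
        M=cv2.moments(m,True);print(nm,k,M["m00"],(M["m10"]/max(M["m00"],1),M["m01"]/max(M["m00"],1)))
```

```text
6.5333 [ 0.47800996 -0.0535004   0.19709662] [-0.58697103  0.31382951 -1.12076854]
(236, 258) rise mm -6.5
(215, 268) rise mm 1.1
(244, 203) rise mm 13.7
(246, 212) rise mm 8.6
(243, 229) rise mm 4.2
(262, 210) rise mm 15.3
driver before 442.0 (292.3235294117647, 188.37556561085972)
driver after 444.0 (292.27927927927925, 188.36036036036037)
pack before 363.0 (133.50413223140495, 210.39669421487602)
pack after 362.0 (133.45580110497238, 210.41436464088397)
blk before 55.0 (349.8727272727273, 282.8363636363636)
blk after 17.0 (355.4117647058824, 287.11764705882354)
```

View pics/s3.png

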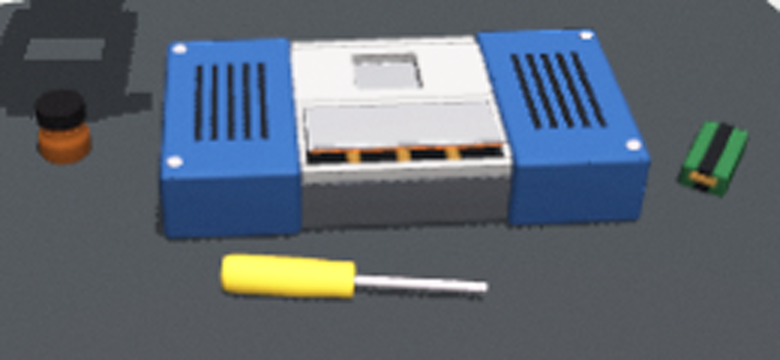

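View pics/t3.png

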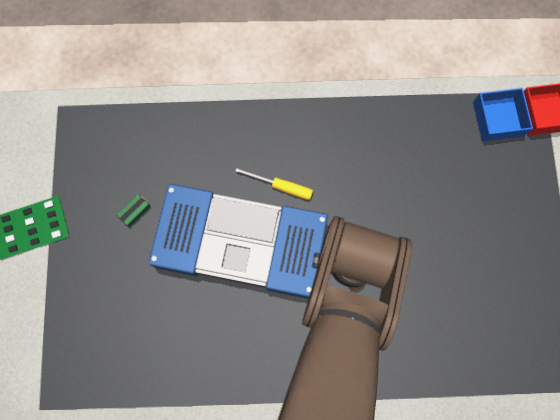

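The catch is about 6 mm down, the door's far edge is up about 14 mm, and the driver and pack haven't moved. The arm hides the jar in the top view, but in the scene view it is still at about (210,212), as before. The robot is clear, so I'll hand in the job.

```bash
python3 -c "
from plant import *
print(sign_off())"
```

```text
the job is handed in; nothing more can be done
None
```

The catch plate is pressed home and the battery door stands ajar. I handed the job in at about 6.6 s of the 48 s allowed.

- **Finding the plate:** I located it by camera at about (0.529, 0.154), and the two views agreed to within 2 mm. I did not feel along the strip. The only touch check was lowering the closed fingertips there in small steps, and they passed below the panel level without contact.
- **Pressing:** The plate reached its stop at about 20 N, the highest reading I saw. The fingertips were then at z about 0.052 m, the home depth. I then lifted straight up and moved clear.
- **Final checks:** Depth in the top view shows the plate 6.5 mm lower and the door's far edge about 14 to 15 mm higher, which is roughly 0.2 rad. An unmoved spot on the strip read 1.1 mm, so these figures carry about 1 mm of noise.
- **Objects left alone:** The screwdriver and battery pack moved less than 0.1 pixel. My automatic top-view check of the jar failed because the arm hid it. I judged it by eye in the scene view, where it sits at the same pixel as before.

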